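Close the transformer core with its yoke bar

ROBOT

A 6-joint arm with a two-finger parallel gripper is mounted at the origin on a cart in front of the work surface, level with it; the furniture and walls round the work are solid. World frame = base frame: x ahead of the robot, y to its left, z up, the work surface at z = 0. Lengths are in m, angles in rad, forces in N, time in s.
With the tool pointing down it reaches from about 0.375 to 0.975 m from the base axis. Payload 3.8 kg.
Tool frame: the origin (TCP) lies on the centre line of the jaws, within the pads' length; the fingertips stand 17 mm ahead of it and the grasp point (between the pads) lies 2 mm behind it (bot.tip_extent is the distance from the TCP to the fingertips, in m); z points along the fingers, y is the line along which they close (so a half turn about z gives the same grasp; the last joint's range is limited). The gripper opens to 85 mm and grips with 20 to 120 N. Pads are 22 mm wide; open, the fingers measure 114 mm over their backs; the gripper's body (76 mm by 85 mm) begins 54 mm behind the grasp point. The pads swing forward as they close: fully open they stand 13 mm farther back than shut.
Start: joints at [1.256, 0.264, 1.604, -0, 1.274, -0.037], TCP at [0.185, 0.649, 0.248] pointing down, gripper open.
Joint ranges: [-2.63, 2.63], [-0.94, 2.18], [0.31, 2.57], [-1.31, 4.45], [0, 2.66], [-2.55, 2.55]. Speed limits (rad/s): [2.57, 2.57, 3.14, 3.14, 3.14, 3.14].

INTERFACE

Orientations are given as a rotation vector (axis times angle).
In Python, from workcell import readout, read_camera, finish_job, bot gives the robot as it stands.
- The arm moves only by the tool jog_arm, never from a script. Its argument "deltas" is one flat list of numbers, 7 for each row, row after row: the shift along the tool's x, y, z in m, then the turn, a rotation vector about the tool's x, y, z in degrees, then the gripper command: -1 is shut, 1 is fully open, values between are in proportion. A call has 1 to 8 rows; each row is the pose to reach, as a shift and turn from the pose commanded when the call began, along the tool's axes at that moment; what a row does not reach only later rows make up. A row lasts 1/10 s, in which the tool goes at most 50 mm and 8.59 degrees, less where a joint would pass 70% of its speed; a pose out of reach is approached as far as the arm can. A call with a gripper value outside its range is refused whole. The fingers move at their own pace and stop on an object; "squeeze" is the grip in N (left out, the last holds). Time passes only in rows, so rows that repeat a pose let the fingers close. It gives the time, the measured TCP pose, the force, the opening and the grip force at its end, in the units of the state.
- readout.read_state(): the state, without advancing time (a new reading comes with each control period).
- read_camera(name): name is "scene" or "top" or "wrist"; returns a dict with "color" (400x640x3 uint8, blue, green, red), "fx", "fy", "cx", "cy" (pixels), "dist" ([k1, k2, p1, p2, k3] as OpenCV has them; the pictures are not rectified), "origin" and "attitude" of the camera in the world. Camera axes: x right, y down, z forward; pixel columns grow to the right and rows downward; lengths in m; the calibration is good to about 2 mm. A picture is of the moment at which its call begins. There is no depth.
- finish_job(): hands the job in; it is judged then, once.
The state is a dict: "time": time; "q": joint angles; "joint_vel": joint speeds; "joint_torque": joint torques, N m; "tool_pos": TCP position; "tcp_rot": TCP orientation; "wrist_force": force on the tool from outside, world axes, zero at the start; "torque": the same for the moment, N m; "width": opening from 0.0 (shut) to 1.0 (fully open); "grip_force": force on a finger pad.
Only numpy, scipy, OpenCV 4.12 (cv2) and the standard library are available. Lean on these libraries where they do the work, as an engineer would, in place of code of your own. Each camera call takes 0.05 s, during which the arm holds its last target. There are 200 camera calls.

TASK

Close the magnetic core: push the loose dark yoke bar along the cart top until its long side lies flat against both pole faces of the bracketed U core, its two ends flush with the outer sides of the U's legs. Only push or nudge it gently with the fingertips; it must not be gripped hard, tipped or lifted off the cart top. Leave the compass, the brass mass and the red plug where they are.

Things in the scene. Friction and masses are not known exactly. Their poses are not given: they have to be found in the camera images.
- core_holder: Dark steel U core, 62 (x) x 64 (y) x 20 mm (screw heads to 22), fixed flat on the cart top by an aluminium bracket. Origin on the cart top under the U's centre. The pole faces look along -x, towards the robot: plane x = -31 mm, y = -32 to -12 and +12 to +32 mm, z = 0 to 20. The bracket (16 mm high, y = -44 to +44, 61 mm back) lies wholly at x > 0.
- pole_mid (a point): Point midway between the two pole faces of the U core, in their plane, 10 mm above the cart top; same axes as core_holder (-x points out of the faces).
- yoke_bar: Loose dark steel yoke bar, 20 (x) x 64 (y, its length) x 20 mm high, 0.15 to 0.27 kg, flat on the cart top 4 to 9 cm in front of the pole faces, askew and off-centre; slides with ordinary friction (1 to 3 N). Origin at the centre of its underside. Home: origin at x = -41 mm, y = 0 in core_holder's frame, length along core_holder's y. Alike either way round.
- compass: Bystander: round brass pocket compass, 46 mm across, 14 mm high, loose beside the U core. Origin at the centre of its underside.
- brass_mass: Bystander: slotted cylindrical brass mass, 30 mm across, 19 mm high, loose beside the U core. Origin at the centre of its underside.
- red_plug: Bystander: small red plug with two pins, 34 by 34 by 12 mm, loose to the left of the pushing lane. Origin at the centre of its underside.
Mind the look-alikes: they are no part of the job. There is more than one size of the yoke_bar; the one meant has the size given above.

How it is judged:
By the outcome, as a careful person would: the job done as asked, in the order asked, and still so for the second after the job is handed in, with the robot touching nothing.
It also fails if it takes over 48 s, if anything falls off the work surface, if the arm or the gripper's body presses on something with over 40 N, if the wrist force passes 120 N, or if a joint passes its speed limit or range.

## Working session

There is one attempt and no reset: what is moved stays moved. The work goes in short steps, Python scripts to look and compute and a tool call to move; the robot and the scene stay as the last step left them, time stands still between calls to the robot, and variables do not carry over. Pictures are saved under pics/ and viewed, at most 10 in all, crops included, and the job is handed in when it is done.

Besides the shell and the picture viewer there is one more tool, called by a JSON object that holds its "fn" and its "kwargs", one argument or row to a line. jog_arm: Moves the arm, as the interface text tells. Its arguments: {"type":"object","properties":{"deltas":{"type":"array"},"squeeze":{"type":"number"}},"required":["deltas"]}

```bash
mkdir -p pics; cat > h.py <<'E'
import numpy as np, cv2
from workcell import readout, read_camera, finish_job, bot
from scipy.spatial.transform import Rotation as R
def att(c):
    a=np.array(c["attitude"],float)
    return a if a.shape==(3,3) else R.from_rotvec(a.ravel()).as_matrix()
def K(c): return np.array([[c["fx"],0,c["cx"]],[0,c["fy"],c["cy"]],[0,0,1]],float)
def px2w(c,uv,z):
    p=cv2.undistortPoints(np.array(uv,float).reshape(-1,1,2),K(c),np.array(c["dist"],float)).reshape(-1,2)
    d=np.c_[p,np.ones(len(p))]@att(c).T; o=np.array(c["origin"])
    return o+d*((np.asarray(z)-o[2])/d[:,2])[:,None]
def w2px(c,P):
    Rm=att(c);o=np.array(c["origin"])
    return cv2.projectPoints(np.array(P,float).reshape(-1,1,3),cv2.Rodrigues(Rm.T)[0],-Rm.T@o,K(c),np.array(c["dist"],float))[0].reshape(-1,2)
E
python3 - <<'E'
from h import *
import pickle
for n in("top","scene"):
    c=read_camera(n);cv2.imwrite(f"pics/{n}1.png",c["color"]);pickle.dump(c,open(n+"1.pkl","wb"))
    print(n,c["origin"],c["attitude"],c["fx"],c["cx"],c["cy"])
s=readout.read_state();print(s["time"],s["tool_pos"],s["tcp_rot"],s["width"])
E
```

```text
top [0.47483278 0.12643312 0.87716998] [-2.15293103  2.18476693 -0.11712229] 499.1643725196736 327.5039488850731 198.825914799559
scene [ 0.07922729 -0.27833653  0.63060267] [-2.16827019  0.92896705 -0.42009692] 420.0628542925941 321.26294831822224 203.75407887969584
0.1 [0.18490625 0.64851784 0.24705396] [-0.43487668 -3.11099414  0.00321867] 0.9985978783164893
```

View pics/top1.png

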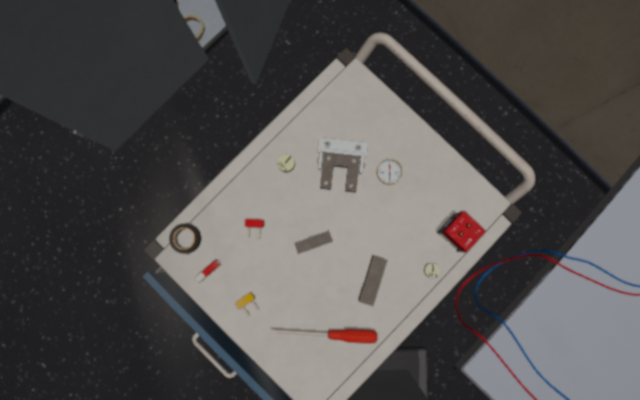

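View pics/scene1.png

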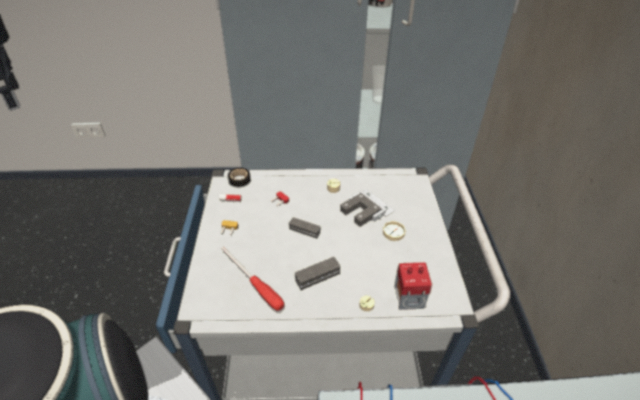

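The top view shows the U core at about (341,172) with its poles facing down the image. The short bar is at (313,242), the longer look-alike at (373,280), and the red plug at (255,224). I'll enlarge it to read the corners.

```bash
python3 - <<'E'
import pickle,cv2
c=pickle.load(open("top1.pkl","rb"))["color"]
cv2.imwrite("pics/crop1.png",cv2.resize(c[135:260,280:400],None,fx=4.8,fy=4.8,interpolation=cv2.INTER_CUBIC))
E
```

```text
(no output)
```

View pics/crop1.png

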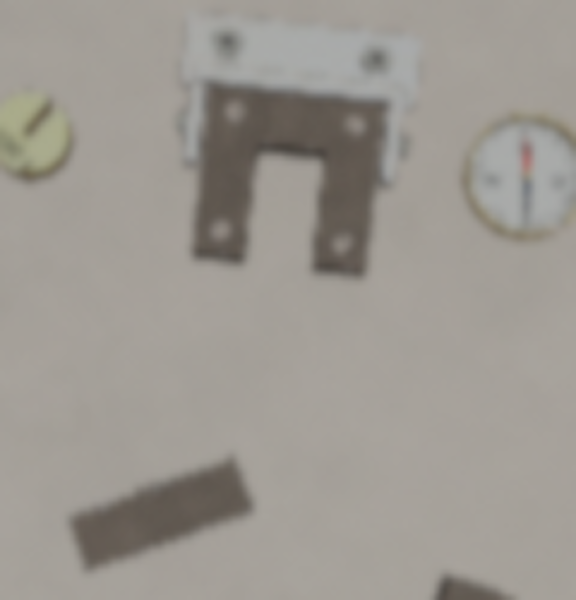

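```bash
cat > m1.py <<'E'
from h import *
import pickle
c=pickle.load(open("top1.pkl","rb"))
f=lambda L:np.array(L)/4.8+[280-.4,135-.4]
u=px2w(c,f([(193,258),(364,272),(388,98),(207,82)]),np.full(4,.02))
b=px2w(c,f([(70,520),(235,458),(254,508),(88,570)]),np.full(4,.02))
for n,P in(("U",u),("bar",b)):
    print(n,P[:,:2].round(4).tolist(),np.linalg.norm(np.diff(P[[0,1,2,3,0]],axis=0),axis=1).round(4),P.mean(0).round(4))
print(np.degrees(np.arctan2(*(u[0]-u[1])[[1,0]]))-90, np.degrees(np.arctan2(*(b[0]-b[1])[[1,0]]))-90)
o=px2w(c,[(286,163),(389,172),(255,224),(373,280)],np.full(4,.012));print(o.round(3))
s=readout.read_state();Rt=R.from_rotvec(s["tcp_rot"]).as_matrix();print(Rt.round(3))
E
python3 m1.py
```

```text
U [[0.5835, 0.1362], [0.5775, 0.0747], [0.6411, 0.0646], [0.6479, 0.1303]] [0.0619 0.0644 0.0661 0.0647] [0.6125 0.1015 0.02  ]
bar [[0.4899, 0.1814], [0.5112, 0.1222], [0.4933, 0.1157], [0.4721, 0.1751]] [0.0629 0.0191 0.0631 0.0189] [0.4916 0.1486 0.02  ]
-5.543270835189091 19.77137136684155
[[0.63  0.195 0.012]
 [0.612 0.014 0.012]
 [0.524 0.25  0.012]
 [0.424 0.047 0.012]]
[[-0.962  0.274 -0.001]
 [ 0.274  0.962 -0.002]
 [ 0.    -0.002 -1.   ]]
```

{"fn": "jog_arm", "kwargs": {
  "deltas": [-0.432,-0.397,0.1,0,0,-35.7,0.75,-0.432,-0.397,0.1,0,0,-35.7,0.75,-0.432,-0.397,0.1,0,0,-35.7,0.75,-0.432,-0.397,0.1,0,0,-35.7,0.75,-0.432,-0.397,0.1,0,0,-35.7,0.75,-0.432,-0.397,0.1,0,0,-35.7,0.75,-0.432,-0.397,0.1,0,0,-35.7,0.75,-0.432,-0.397,0.1,0,0,-35.7,0.75],
  "squeeze": 20
}}

```text
time: 0.9
tool_pos: [0.3908, 0.3123, 0.1808]
tcp_rot: [0.54, -3.095, 0.0]
wrist_force: [1.1, -0.0, 0.9]
width: 0.88
grip_force: 0.0
```

```bash
python3 - <<'E'
from h import *
print([a for a in dir(bot) if a[0]!='_'],bot.tip_extent)
s=readout.read_state();print(s)
E
```

```text
['MotionError', 'tip_extent'] 0.017
{'time': 0.9, 'q': array([ 6.24459444e-01, -1.41945416e-02,  2.04429227e+00, -3.63279625e-05,
        1.11163117e+00, -1.29200178e+00]), 'joint_vel': array([-0.97582654, -0.0794766 ,  0.24099918, -0.00219832, -0.17036151,
       -0.95940873]), 'joint_torque': array([  5.68086103, -34.28067327, -33.77126813,   0.08741542,
         0.51585166,   1.03536129]), 'tool_pos': array([0.39075314, 0.31228026, 0.18078459]), 'tcp_rot': array([ 5.40276279e-01, -3.09467688e+00,  1.39423109e-04]), 'wrist_force': array([ 1.11885756, -0.02270957,  0.90994682]), 'torque': array([-0.00210101,  0.02803346,  0.00693523]), 'grip_force': 0.0, 'width': 0.8796052466424086}
```

{"fn": "jog_arm", "kwargs": {
  "deltas": [-0.04,-0.188,0.034,0,0,0,0.75,-0.04,-0.188,0.034,0,0,0,0.75,-0.04,-0.188,0.034,0,0,0,0.75,-0.04,-0.188,0.034,0,0,0,0.75,-0.04,-0.188,0.034,0,0,0,0.75,-0.04,-0.188,0.034,0,0,0,0.75,-0.04,-0.188,0.034,0,0,0,0.75]
}}

```text
time: 1.6
tool_pos: [0.4911, 0.1514, 0.1472]
tcp_rot: [0.54, -3.094, -0.001]
wrist_force: [0.0, -0.8, -0.2]
width: 0.878
grip_force: 0.0
```

```bash
python3 - <<'E'
from h import *
import pickle
c=read_camera("wrist");pickle.dump(c,open("w1.pkl","wb"))
s=readout.read_state();print(s["tool_pos"],s["tcp_rot"],s["width"],c["origin"])
cv2.imwrite("pics/w1.png",c["color"])
E
```

```text
[0.49109104 0.15180458 0.14736291] [ 5.41464669e-01 -3.09434716e+00 -5.37332971e-04] 0.8719828156466066 [0.42891679 0.12910011 0.27276369]
```

View pics/w1.png

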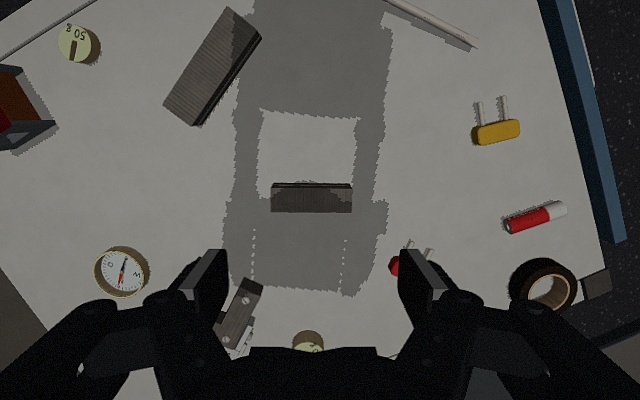

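The wrist view shows the bar's top face at about (271,187)–(352,212), nearly parallel to the tool's y axis. One U leg is visible beside the left finger.

```bash
python3 - <<'E'
from h import *
import pickle
c=pickle.load(open("w1.pkl","rb"))
b=px2w(c,[(271,187.5),(351,187.5),(352,212),(271,212)],np.full(4,.02))
print(b.round(4).tolist(),b.mean(0),np.linalg.norm(np.diff(b[[0,1,2,3,0]],axis=0),axis=1))
print(w2px(c,[[.4911,.1518,.147],[.4911,.1518,.02]]), np.degrees(np.arctan2(*(b[1]-b[0])[[1,0]]))-90)
E
```

```text
[[0.493, 0.1177, 0.02], [0.4719, 0.1761, 0.02], [0.4901, 0.1841, 0.02], [0.5119, 0.1238, 0.02]] [0.49172679 0.15041988 0.02      ] [0.06209054 0.0198999  0.06412407 0.01986482]
[[313.50492674 276.94109617]
 [313.17764172 199.7185273 ]] 19.80066097224531
```

{"fn": "jog_arm", "kwargs": {
  "deltas": [0,-0.0015,0.04,0,0,0,0.75,0,-0.0015,0.08,0,0,0,0.75,0,-0.0015,0.105,0,0,0,0.75,0,-0.0015,0.115,0,0,0,0.75,0,-0.0015,0.123,0,0,0,0.75,0,-0.0015,0.123,0,0,0,0.75]
}}

```text
time: 2.25
tool_pos: [0.4921, 0.1502, 0.0244]
tcp_rot: [0.542, -3.094, -0.0]
wrist_force: [-1.7, 0.5, -0.3]
width: 0.873
grip_force: 0.0
```

```bash
python3 - <<'E'
from h import *
import pickle
c=read_camera("wrist");pickle.dump(c,open("w2.pkl","wb"))
s=readout.read_state();print(s["tool_pos"],s["wrist_force"],s["width"])
cv2.imwrite("pics/w2.png",c["color"])
E
```

```text
[0.49281407 0.15015641 0.02516958] [-0.39115324  0.28302213 -0.17325347] 0.8751319693648647
```

View pics/w2.png

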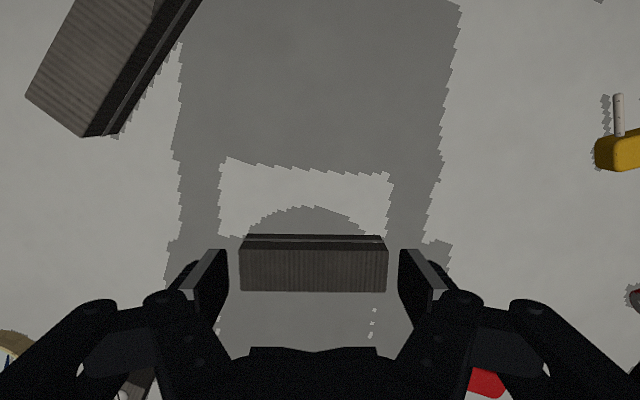

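The bar sits centred between the fingers: bar at x 240–388, pads at 228 and 398. The tips are only about at the height of the bar's top, so I'll go 10 mm lower and narrow the cage.

{"fn": "jog_arm", "kwargs": {
  "deltas": [0,0,0.005,0,0,0,0.75,0,0,0.01,0,0,0,0.75,0,0,0.01,0,0,0,0.6,0,0,0.01,0,0,0,0.6,0,0,0.01,0,0,0,0.6]
}}

```text
time: 2.8
tool_pos: [0.4924, 0.1494, 0.0146]
tcp_rot: [-0.539, 3.095, 0.0]
wrist_force: [0.2, 0.1, -0.5]
width: 0.8
grip_force: 0.0
```

```bash
python3 - <<'E'
from h import *
s=readout.read_state();print(s["tool_pos"],s["wrist_force"],s["width"],s["grip_force"])
E
```

```text
[0.49235302 0.14937725 0.01455163] [ 0.2116932   0.13209758 -0.48695384] 0.7997663531347894 0.0
```

{"fn": "jog_arm", "kwargs": {
  "deltas": [0,0,0,0,0,3,0.6,0,0,0,0,0,7,0.6,0,0,0,0,0,11,0.6,0,0,0,0,0,15,0.6,0,0,0,0,0,19,0.6,0,0,0,0,0,23,0.6,0,0,0,0,0,26,0.6,0,0,0,0,0,26,0.6]
}}

```text
time: 3.6
tool_pos: [0.4923, 0.1494, 0.0145]
tcp_rot: [0.171, 3.137, 0.0]
wrist_force: [-0.2, 0.2, 0.5]
width: 0.801
grip_force: 0.0
```

```bash
python3 - <<'E'
from h import *
s=readout.read_state();Rt=R.from_rotvec(s["tcp_rot"]).as_matrix();print(s["tool_pos"],s["wrist_force"],s["grip_force"],Rt.round(3))
# tool target lateral: U y-line through home
U=np.array([.6125,.1015]);h=U+.041*np.array([-.9945,.1045]);print((h-s["tool_pos"][:2])@Rt[:2,:2])
E
```

```text
[0.49231788 0.14941902 0.01451181] [-0.18977636  0.22063981  0.49571274] 0.0 [[-0.994  0.109  0.   ]
 [ 0.109  0.994  0.   ]
 [-0.     0.    -1.   ]]
[-0.08367328 -0.03476095]
```

{"fn": "jog_arm", "kwargs": {
  "deltas": [0,-0.004,0,0,0,0,0.6,0,-0.01,0,0,0,0,0.6,0,-0.016,0,0,0,0,0.6,0,-0.022,0,0,0,0,0.6,0,-0.028,0,0,0,0,0.6,0,-0.032,0,0,0,0,0.6,0,-0.033,0,0,0,0,0.6,0,-0.033,0,0,0,0,0.6]
}}

```text
time: 4.4
tool_pos: [0.4886, 0.1163, 0.0144]
tcp_rot: [0.171, 3.137, -0.0]
wrist_force: [-0.1, 1.7, -0.2]
width: 0.801
grip_force: 0.2
```

{"fn": "jog_arm", "kwargs": {
  "deltas": [0,0,0,0,0,0,0.75,0,0,-0.01,0,0,0,0.75,0.02,0,-0.05,0,0,0,0.5,0.05,0,-0.08,0,0,0,0.1,0.05,0,-0.08,0,0,0,0.1,0.05,0,-0.08,0,0,0,0.1,0.05,0,-0.08,0,0,0,0.1]
}}

```text
time: 5.1
tool_pos: [0.439, 0.1219, 0.094]
tcp_rot: [-0.17, -3.137, 0.0]
wrist_force: [0.3, -0.5, -0.3]
width: 0.553
grip_force: 0.0
```

```bash
python3 - <<'E'
from h import *
import pickle
c=read_camera("wrist");pickle.dump(c,open("w3.pkl","wb"))
s=readout.read_state();print(s["time"],s["tool_pos"],s["wrist_force"],s["width"])
cv2.imwrite("pics/w3.png",c["color"])
t=read_camera("top");pickle.dump(t,open("top2.pkl","wb"))
E
```

```text
5.15 [0.43877004 0.12184585 0.09348506] [ 1.00836922 -0.48867971 -0.88836079] 0.5508286112650417
```

View pics/w3.png

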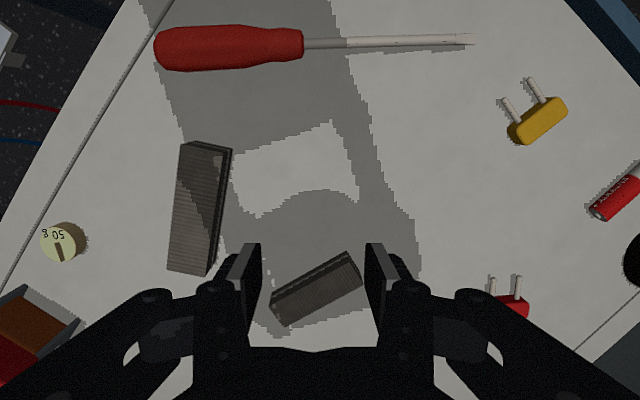

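The bar slid sideways but stayed askew: it turned freely within the cage, top face about (271,299),(352,262),(362,284),(288,326). I'll measure it, then square it by pushing with both tips from behind.

```bash
python3 - <<'E'
from h import *
import pickle
c=pickle.load(open("w3.pkl","rb"))
b=px2w(c,[(271,299),(352,262),(362,284),(288,326)],np.full(4,.02))
m=b.mean(0);y=b[1]-b[0];print(b.round(4).tolist(),m,np.linalg.norm(np.diff(b[[0,1,2,3,0]],axis=0),axis=1),np.degrees(np.arctan2(y[1],y[0]))-90)
s=readout.read_state();Rt=R.from_rotvec(s["tcp_rot"]).as_matrix();print(s["tool_pos"])
print("bar in tool",(m-s["tool_pos"])@Rt,"corners",((b-s["tool_pos"])@Rt).round(4).tolist())
h=np.array([.6125,.1015])+.041*np.array([-.9945,.1045]);print("home in tool",(h-s["tool_pos"][:2])@Rt[:2,:2])
t=pickle.load(open("top2.pkl","rb"))
cv2.imwrite("pics/crop2.png",cv2.resize(t["color"][135:260,280:400],None,fx=4.8,fy=4.8,interpolation=cv2.INTER_CUBIC))
E
```

```text
[[0.4912, 0.0878, 0.02], [0.4698, 0.1443, 0.02], [0.4865, 0.1498, 0.02], [0.5135, 0.0965, 0.02]] [0.49026639 0.11961294 0.02      ] [0.06038684 0.01757953 0.05966014 0.02393231] 20.737369952855445
[0.43867616 0.12178886 0.09325803]
bar in tool [-0.05165251  0.00348707  0.07316341] corners [[-0.056, -0.028, 0.0732], [-0.0286, 0.0258, 0.0732], [-0.0447, 0.033, 0.0732], [-0.0773, -0.0169, 0.0731]]
home in tool [-0.13400002 -0.00148437]
```

{"fn": "jog_arm", "kwargs": {
  "deltas": [0.006,0,0.03,0,0,0,-0.1,0.006,0,0.05,0,0,0,-0.1,0.006,0,0.065,0,0,0,-0.1,0.006,0,0.073,0,0,0,-0.1,0.006,0,0.073,0,0,0,-0.1]
}}

```text
time: 5.7
tool_pos: [0.4316, 0.1222, 0.0194]
tcp_rot: [-0.17, -3.133, 0.002]
wrist_force: [-0.2, -0.5, 0.6]
width: 0.449
grip_force: 0.0
```

{"fn": "jog_arm", "kwargs": {
  "deltas": [-0.006,0,0,0,0,0,-0.1,-0.012,0,0,0,0,0,-0.1,-0.018,0,0,0,0,0,-0.1,-0.022,0,0,0,0,0,-0.1,-0.027,0,0,0,0,0,-0.1,-0.032,0,0,0,0,0,-0.1,-0.037,0,0,0,0,0,-0.1,-0.042,0,0,0,0,0,-0.1]
}}

```text
time: 6.5
tool_pos: [0.475, 0.1182, 0.0213]
tcp_rot: [-0.17, -3.137, -0.0]
wrist_force: [-1.0, 0.5, 0.4]
width: 0.448
grip_force: 0.7
```

```bash
python3 - <<'E'
from h import *
import pickle
c=read_camera("wrist");pickle.dump(c,open("w4.pkl","wb"))
s=readout.read_state();print(s["time"],s["tool_pos"],s["wrist_force"],s["width"])
cv2.imwrite("pics/w4.png",c["color"])
E
```

```text
6.55 [0.4761591  0.11814025 0.02156586] [ 0.22446299 -0.05870562 -0.43936632] 0.45107151953078656
```

View pics/w4.png

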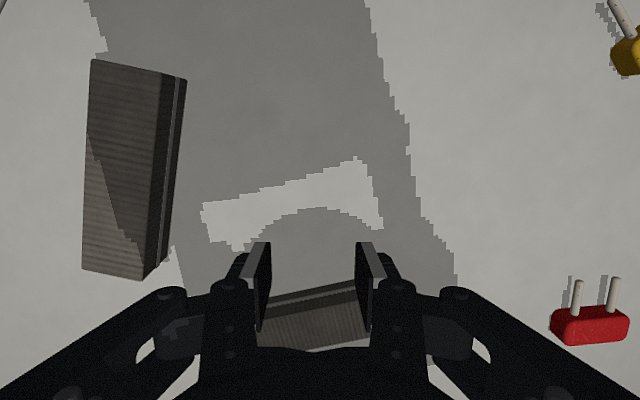

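The bar is turning: it is now about 13° askew and touching the right finger. I'll push on 40 mm.

{"fn": "jog_arm", "kwargs": {
  "deltas": [-0.005,0,0,0,0,0,-0.1,-0.01,0,0,0,0,0,-0.1,-0.015,0,0,0,0,0,-0.1,-0.02,0,0,0,0,0,-0.1,-0.025,0,0,0,0,0,-0.1,-0.03,0,0,0,0,0,-0.1,-0.036,0,0,0,0,0,-0.1,-0.04,0,0,0,0,0,-0.1]
}}

```text
time: 7.35
tool_pos: [0.5153, 0.1137, 0.0213]
tcp_rot: [0.17, 3.136, 0.0]
wrist_force: [-1.0, 0.7, -0.7]
width: 0.454
grip_force: 0.7
```

{"fn": "jog_arm", "kwargs": {
  "deltas": [0.015,0,0,0,0,0,-0.1,0.045,0,-0.03,0,0,0,-0.1,0.075,0,-0.08,0,0,0,-0.1,0.075,0,-0.12,0,0,0,-0.1,0.075,0,-0.12,0,0,0,-0.1,0.075,0,-0.12,0,0,0,-0.1,0.075,0,-0.12,0,0,0,-0.1]
}}

```text
time: 8.05
tool_pos: [0.4387, 0.1218, 0.1404]
tcp_rot: [-0.17, -3.136, 0.001]
wrist_force: [-0.3, 0.4, -1.3]
width: 0.451
grip_force: 0.0
```

```bash
python3 - <<'E'
from h import *
import pickle
s=readout.read_state();print(s["time"],s["tool_pos"],s["wrist_force"],s["width"])
t=read_camera("top");pickle.dump(t,open("top2.pkl","wb"))
cv2.imwrite("pics/crop2.png",cv2.resize(t["color"][135:260,280:400],None,fx=4.8,fy=4.8,interpolation=cv2.INTER_CUBIC))
E
```

```text
8.05 [0.43873942 0.12177627 0.14041576] [-0.27192174  0.44752142 -1.2528032 ] 0.4513584002929843
```

View pics/crop2.png

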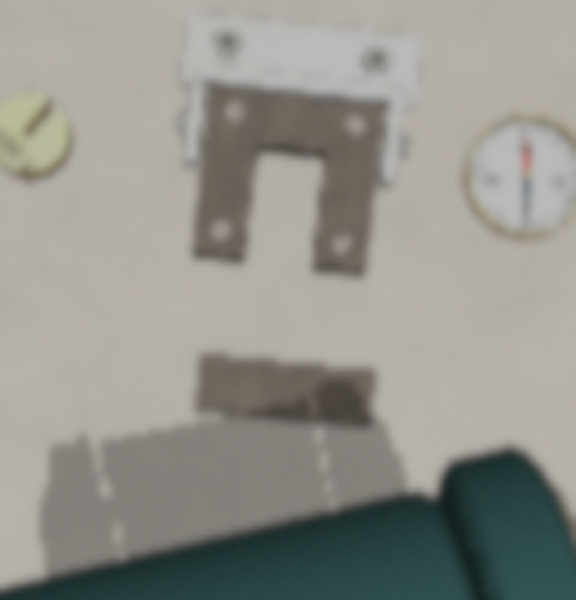

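Now the bar is parallel to the faces, top corners about (199,355),(374,368),(369,425),(196,411) in the crop, but a little to the right of the U's centre line.

```bash
python3 - <<'E'
from h import *
import pickle
t=pickle.load(open("top2.pkl","rb"));f=lambda L:np.array(L)/4.8+[280-.4,135-.4]
P=px2w(t,f([(193,258),(364,272),(388,98),(207,82),(199,355),(374,368),(369,425),(196,411)]),np.full(8,.02))[:,:2]
u,b=P[:4],P[4:]
yaw=lambda d:np.degrees(np.arctan2(d[1],d[0]))-90
yu=[yaw(u[0]-u[1]),yaw(u[3]-u[2]),yaw(u[3]-u[0])+90,yaw(u[2]-u[1])+90];print(yu,yaw(b[0]-b[1]),yaw(b[3]-b[2]))
a=np.radians(np.mean(yu));X=np.array([np.cos(a),np.sin(a)]);Y=np.array([-np.sin(a),np.cos(a)])
d=b.mean(0)-(u[0]+u[1])/2;print(b.mean(0),"bar rel pole_mid",d@X,d@Y,"by each end",(b[0]-u[0])@Y,(b[3]-u[0])@Y,(b[1]-u[1])@Y,(b[2]-u[1])@Y)
s=readout.read_state();Rt=R.from_rotvec(s["tcp_rot"]).as_matrix();print("bar in tool",(b.mean(0)-s["tool_pos"][:2])@Rt[:2,:2])
E
```

```text
[np.float64(-5.543270835189091), np.float64(-5.928637447105444), np.float64(-5.256802881764628), np.float64(-9.015072016980966)] -5.106077331386601 -5.484535284019131
[0.53543082 0.10407367] bar rel pole_mid -0.04463808824769114 -0.006438399808139553 by each end -0.005617683608754639 -0.006533910950094622 -0.00675523273904123 -0.006846771934667757
bar in tool [-0.0982831  -0.00698969]
```

{"fn": "jog_arm", "kwargs": {
  "deltas": [-0.049,-0.0035,0,0,0,0,0.75,-0.098,-0.007,0,0,0,0,0.75,-0.098,-0.007,0.04,0,0,0,0.75,-0.098,-0.007,0.08,0,0,0,0.75,-0.098,-0.007,0.08,0,0,0,0.75,-0.098,-0.007,0.11,0,0,0,0.75,-0.098,-0.007,0.126,0,0,0,0.75,-0.098,-0.007,0.126,0,0,0,0.75]
}}

```text
time: 8.9
tool_pos: [0.5338, 0.104, 0.0132]
tcp_rot: [-0.17, -3.131, 0.002]
wrist_force: [-0.7, -0.4, 0.5]
width: 0.873
grip_force: 0.0
```

{"fn": "jog_arm", "kwargs": {
  "deltas": [0,0.002,0,0,0,0,0.75,0,0.004,0,0,0,0,0.75,0,0.006,0,0,0,0,0.75,0,0.008,0,0,0,0,0.75,0,0.01,0,0,0,0,0.75,0,0.0112,0,0,0,0,0.75,0,0.0112,0,0,0,0,0.75]
}}

```text
time: 9.6
tool_pos: [0.538, 0.1157, 0.0155]
tcp_rot: [0.17, 3.136, 0.0]
wrist_force: [0.4, -0.3, 0.9]
width: 0.873
grip_force: 0.7
```

```bash
python3 - <<'E'
from h import *
s=readout.read_state();print(s["time"],s["tool_pos"],s["wrist_force"],s["width"])
E
```

```text
9.6 [0.53795239 0.11573774 0.01554905] [ 0.43284894 -0.29224005  0.86264424] 0.8732838078511064
```

{"fn": "jog_arm", "kwargs": {
  "deltas": [0,-0.003,0,0,0,0,0.75,0,-0.003,-0.025,0,0,0,0.75,0.02,-0.005,-0.05,0,0,0,-0.1,0.045,-0.005,-0.05,0,0,0,-0.1,0.045,-0.005,-0.05,0,0,0,-0.1,0.045,-0.005,-0.03,0,0,0,-0.1,0.045,-0.005,-0.008,0,0,0,-0.1,0.045,-0.005,-0.006,0,0,0,-0.1]
}}

```text
time: 10.4
tool_pos: [0.4901, 0.1149, 0.0184]
tcp_rot: [-0.17, -3.131, 0.002]
wrist_force: [-1.1, -0.5, 0.2]
width: 0.447
grip_force: 0.0
```

{"fn": "jog_arm", "kwargs": {
  "deltas": [-0.006,0,0,0,0,0,-0.1,-0.013,0,0,0,0,0,-0.1,-0.018,0,0,0,0,0,-0.1,-0.023,0,0,0,0,0,-0.1,-0.028,0,0,0,0,0,-0.1,-0.033,0,0,0,0,0,-0.1,-0.038,0,0,0,0,0,-0.1,-0.042,0,0,0,0,0,-0.1]
}}

```text
time: 11.2
tool_pos: [0.5345, 0.1108, 0.0213]
tcp_rot: [-0.17, -3.137, 0.0]
wrist_force: [-3.6, 0.4, 2.5]
width: 0.452
grip_force: 1.7
```

```bash
python3 - <<'E'
from h import *
s=readout.read_state();print(s["time"],s["tool_pos"],s["wrist_force"],s["width"])
E
```

```text
11.2 [0.53447271 0.11079794 0.0213006 ] [-3.64122607  0.36770403  2.48780033] 0.45217853079239845
```

{"fn": "jog_arm", "kwargs": {
  "deltas": [-0.003,0,0,0,0,0,-0.1,-0.006,0,0,0,0,0,-0.1,-0.009,0,0,0,0,0,-0.1,-0.011,0,0,0,0,0,-0.1,-0.013,0,0,0,0,0,-0.1,-0.014,0,0,0,0,0,-0.1,-0.014,0,0,0,0,0,-0.1]
}}

```text
time: 11.9
tool_pos: [0.5485, 0.1093, 0.0213]
tcp_rot: [0.17, 3.136, 0.0]
wrist_force: [-1.5, 0.8, 0.5]
width: 0.448
grip_force: 0.6
```

{"fn": "jog_arm", "kwargs": {
  "deltas": [-0.001,0,0,0,0,0,-0.1,-0.002,0,0,0,0,0,-0.1]
}}

```text
time: 12.1
tool_pos: [0.55, 0.1092, 0.0213]
tcp_rot: [-0.17, -3.137, 0.0]
wrist_force: [-3.3, -0.2, 1.1]
width: 0.449
grip_force: 1.1
```

{"fn": "jog_arm", "kwargs": {
  "deltas": [-0.0005,0,0,0,0,0,-0.1,-0.001,0,0,0,0,0,-0.1]
}}

```text
time: 12.3
tool_pos: [0.551, 0.109, 0.0213]
tcp_rot: [-0.17, -3.137, 0.0]
wrist_force: [-3.2, 0.1, 1.6]
width: 0.449
grip_force: 1.7
```

No contact with the U yet, so I'll keep making small pushes.

{"fn": "jog_arm", "kwargs": {
  "deltas": [-0.0005,0,0,0,0,0,-0.1,-0.001,0,0,0,0,0,-0.1]
}}

```text
time: 12.5
tool_pos: [0.5511, 0.109, 0.0212]
tcp_rot: [-0.171, -3.135, 0.0]
wrist_force: [-6.6, 0.7, 5.2]
width: 0.449
grip_force: 3.3
```

{"fn": "jog_arm", "kwargs": {
  "deltas": [-0.0005,0,0,0,0,0,-0.1,-0.001,0,0,0,0,0,-0.1]
}}

```text
time: 12.7
tool_pos: [0.5512, 0.109, 0.0212]
tcp_rot: [-0.171, -3.133, 0.0]
wrist_force: [-9.2, 2.1, 7.3]
width: 0.445
grip_force: 4.4
```

```bash
python3 - <<'E'
from h import *
import pickle
s=readout.read_state();print(s["time"],s["tool_pos"],s["wrist_force"],s["width"])
E
```

```text
12.7 [0.55116772 0.10897917 0.02118056] [-9.16613495  2.08042484  7.31704745] 0.44478636881077244
```

{"fn": "jog_arm", "kwargs": {
  "deltas": [0.004,0,0,0,0,0,-0.1,0.02,0,0,0,0,0,-0.1,0.04,0,-0.04,0,0,0,-0.1,0.075,0,-0.08,0,0,0,-0.1,0.11,0,-0.12,0,0,0,-0.1,0.11,0,-0.12,0,0,0,-0.1,0.11,0,-0.12,0,0,0,-0.1]
}}

```text
time: 13.4
tool_pos: [0.4453, 0.1211, 0.1433]
tcp_rot: [0.169, 3.131, 0.002]
wrist_force: [-0.4, -0.3, -0.2]
width: 0.452
grip_force: 0.0
```

```bash
python3 - <<'E'
from h import *
import pickle
s=readout.read_state();print(s["time"],s["tool_pos"],s["wrist_force"],s["width"])
t=read_camera("top");pickle.dump(t,open("top3.pkl","wb"))
cv2.imwrite("pics/crop3.png",cv2.resize(t["color"][150:225,300:380],None,fx=7.5,fy=7.5,interpolation=cv2.INTER_CUBIC))
E
```

```text
13.4 [0.44533174 0.12111929 0.14333711] [-0.40622048 -0.31816612 -0.21684517] 0.4515264115625021
```

View pics/crop3.png

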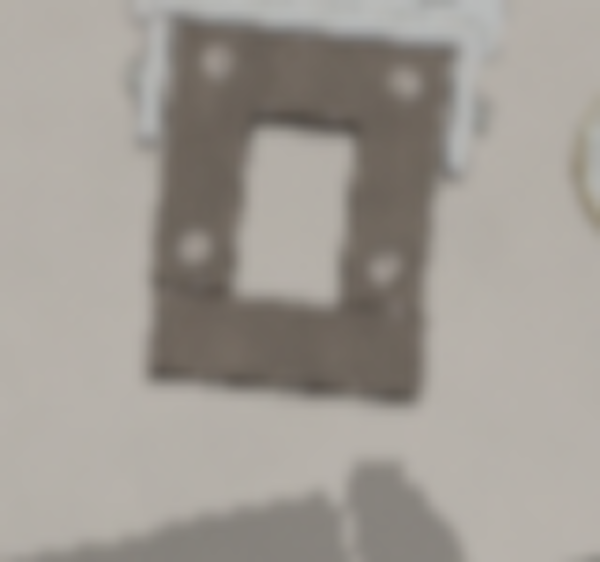

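The bar lies along both faces and both its ends (x about 152 and 421 at row 340) line up with the legs' outer sides. I'll do a quick edge-profile check of flushness and squareness.

```bash
python3 - <<'E'
from h import *
import pickle
t=pickle.load(open("top3.pkl","rb"));g=cv2.cvtColor(t["color"],cv2.COLOR_BGR2GRAY).astype(float)
def cross(p,th):
    i=np.where(p<th)[0];a,b=i[0],i[-1]
    return a-(th-p[a])/(p[a-1]-p[a]), b+(th-p[b])/(p[b+1]-p[b])
E=[]
for v in range(176,200):
    a,b=cross(g[v,312:366],135);E.append((v,a+312,b+312))
E=np.array(E)
PL=px2w(t,E[:,[1,0]],np.full(len(E),.02))[:,:2];PR=px2w(t,E[:,[2,0]],np.full(len(E),.02))[:,:2]
a=np.radians(-5.8);X=np.array([np.cos(a),np.sin(a)]);Y=np.array([-np.sin(a),np.cos(a)])
for v,l,r in zip(E[:,0],PL,PR):print(int(v),*(1e3*np.array([l@X,l@Y,r@X,r@Y])).round(1))
E
```

```text
176 588.4 194.5 593.9 131.8
177 586.6 194.8 592.1 132.0
178 584.9 194.9 590.4 132.0
179 583.1 194.9 588.6 131.9
180 581.4 194.9 586.9 131.8
181 579.6 195.1 585.1 131.8
182 577.8 195.0 583.3 131.9
183 576.1 194.8 581.6 131.9
184 574.4 194.6 579.8 131.9
185 572.6 194.7 578.0 132.2
186 570.8 194.9 576.3 132.5
187 569.1 194.9 574.5 132.6
188 567.4 194.4 572.7 132.5
189 565.7 193.9 571.0 132.5
190 563.9 193.6 569.3 132.3
191 562.2 193.6 567.5 132.0
192 560.4 193.4 565.8 131.5
193 558.7 193.5 564.1 131.4
194 556.9 193.8 562.3 131.4
195 555.2 193.9 560.6 131.5
196 553.4 193.8 558.9 131.3
197 551.7 193.8 557.1 131.1
198 549.9 193.9 555.4 130.9
199 548.2 193.9 553.7 130.9
```

The bar sits about 1 mm too far to −y. I'll nudge its −y end by 0.9 mm with one fingertip, keeping the finger clear of the leg.

{"fn": "jog_arm", "kwargs": {
  "deltas": [-0.05,-0.0005,0,0,0,0,0.75,-0.1,-0.0005,0,0,0,0,0.75,-0.1225,-0.0005,0.02,0,0,0,0.75,-0.1225,-0.0005,0.05,0,0,0,0.75,-0.1225,-0.0005,0.08,0,0,0,0.75,-0.1225,-0.0005,0.11,0,0,0,0.75,-0.1225,-0.0005,0.126,0,0,0,0.75,-0.1225,-0.0005,0.126,0,0,0,0.75]
}}

```text
time: 14.25
tool_pos: [0.5627, 0.1061, 0.0107]
tcp_rot: [-0.171, -3.129, 0.003]
wrist_force: [0.0, -0.6, -0.5]
width: 0.877
grip_force: 0.0
```

{"fn": "jog_arm", "kwargs": {
  "deltas": [0,0.001,0,0,0,0,0.75,0,0.002,0,0,0,0,0.75,0,0.003,0,0,0,0,0.75,0,0.004,0,0,0,0,0.75,0,0.004,0,0,0,0,0.75,0,0.004,0,0,0,0,0.75]
}}

```text
time: 14.85
tool_pos: [0.5662, 0.1111, 0.0159]
tcp_rot: [0.17, 3.136, 0.0]
wrist_force: [-0.1, 0.1, -0.3]
width: 0.878
grip_force: 0.0
```

```bash
python3 - <<'E'
from h import *
s=readout.read_state();p=s["tool_pos"];Rt=R.from_rotvec(s["tcp_rot"]).as_matrix();print(s["time"],p,s["wrist_force"],s["width"],s["grip_force"],"tool-y",p[0]*.109+p[1]*.994,Rt[:2,1])
E
```

```text
14.85 [0.56620486 0.11105333 0.01592784] [-0.10896338  0.11579377 -0.32291509] 0.8776421527868979 0.0 tool-y 0.17210333673797587 [0.1080995  0.99414005]
```

{"fn": "jog_arm", "kwargs": {
  "deltas": [0,0.0005,0,0,0,0,0.75,0,0.001,0,0,0,0,0.75,0,0.0015,0,0,0,0,0.75]
}}

```text
time: 15.15
tool_pos: [0.566, 0.1124, 0.0153]
tcp_rot: [-0.17, -3.137, 0.0]
wrist_force: [-0.4, -0.6, 0.7]
width: 0.873
grip_force: 0.0
```

{"fn": "jog_arm", "kwargs": {
  "deltas": [0,0.0005,0,0,0,0,0.75,0,0.001,0,0,0,0,0.75,0,0.001,0,0,0,0,0.75]
}}

```text
time: 15.45
tool_pos: [0.5661, 0.1132, 0.0153]
tcp_rot: [-0.17, -3.137, 0.001]
wrist_force: [-0.3, -3.1, 1.4]
width: 0.875
grip_force: 1.1
```

```bash
python3 - <<'E'
from h import *
s=readout.read_state();p=s["tool_pos"];print(s["time"],p,s["wrist_force"],s["width"],s["grip_force"],"tool-y",p[0]*.109+p[1]*.994)
E
```

```text
15.45 [0.56607282 0.11317642 0.01527911] [-0.31031846 -3.07368315  1.43275782] 0.875036607191331 1.1419347301125526 tool-y 0.17419929743185306
```

{"fn": "jog_arm", "kwargs": {
  "deltas": [0,0.0004,0,0,0,0,0.75,0,0.0004,0,0,0,0,0.75,0,-0.0045,0,0,0,0,0.75,0,-0.0045,-0.03,0,0,0,0.75,0.02,-0.0045,-0.06,0,0,0,-0.1,0.045,-0.0045,-0.06,0,0,0,-0.1,0.045,-0.0045,-0.06,0,0,0,-0.1,0.045,-0.0045,-0.06,0,0,0,-0.1]
}}

```text
time: 16.25
tool_pos: [0.5209, 0.1139, 0.0753]
tcp_rot: [0.17, 3.136, 0.001]
wrist_force: [-0.1, -0.5, 0.3]
width: 0.45
grip_force: 0.0
```

{"fn": "jog_arm", "kwargs": {
  "deltas": [0,0,0.03,0,0,0,-0.1,0,0,0.054,0,0,0,-0.1,0,0,0.054,0,0,0,-0.1,-0.01,0,0.054,0,0,0,-0.1,-0.02,0,0.054,0,0,0,-0.1,-0.026,0,0.054,0,0,0,-0.1,-0.028,0,0.054,0,0,0,-0.1,-0.029,0,0.054,0,0,0,-0.1]
}}

```text
time: 17.05
tool_pos: [0.5509, 0.1107, 0.0221]
tcp_rot: [0.171, 3.135, 0.0]
wrist_force: [-1.0, -0.3, 0.7]
width: 0.454
grip_force: 0.0
```

{"fn": "jog_arm", "kwargs": {
  "deltas": [-0.0005,0,0,0,0,0,-0.1,-0.001,0,0,0,0,0,-0.1,-0.0015,0,0,0,0,0,-0.1]
}}

```text
time: 17.35
tool_pos: [0.551, 0.1105, 0.0214]
tcp_rot: [-0.17, -3.137, 0.0]
wrist_force: [-0.0, 0.8, -0.5]
width: 0.448
grip_force: 0.0
```

{"fn": "jog_arm", "kwargs": {
  "deltas": [-0.0005,0,0,0,0,0,-0.1,-0.001,0,0,0,0,0,-0.1]
}}

```text
time: 17.55
tool_pos: [0.5513, 0.1104, 0.0212]
tcp_rot: [-0.171, -3.135, 0.0]
wrist_force: [-3.7, 0.2, 3.4]
width: 0.451
grip_force: 1.8
```

{"fn": "jog_arm", "kwargs": {
  "deltas": [-0.0005,0,0,0,0,0,-0.1,-0.001,0,0,0,0,0,-0.1]
}}

```text
time: 17.75
tool_pos: [0.5513, 0.1104, 0.021]
tcp_rot: [-0.171, -3.133, 0.001]
wrist_force: [-7.2, 0.5, 5.6]
width: 0.449
grip_force: 3.5
```

Seated with 7 N. I'll back off and verify.

{"fn": "jog_arm", "kwargs": {
  "deltas": [0.004,0,0,0,0,0,-0.1,0.02,0,0,0,0,0,-0.1,0.04,0,-0.04,0,0,0,-0.1,0.075,0,-0.08,0,0,0,-0.1,0.11,0,-0.12,0,0,0,-0.1,0.11,0,-0.12,0,0,0,-0.1,0.11,0,-0.12,0,0,0,-0.1]
}}

```text
time: 18.45
tool_pos: [0.4451, 0.1226, 0.1431]
tcp_rot: [0.169, 3.132, 0.002]
wrist_force: [0.5, 0.6, 0.4]
width: 0.451
grip_force: 0.0
```

```bash
python3 - <<'E'
from h import *
import pickle
t=read_camera("top")
g=cv2.cvtColor(t["color"],cv2.COLOR_BGR2GRAY).astype(float)
def cross(p,th):
    i=np.where(p<th)[0];a,b=i[0],i[-1]
    return a-(th-p[a])/(p[a-1]-p[a]), b+(th-p[b])/(p[b+1]-p[b])
E=np.array([(v,*(np.array(cross(g[v,312:366],135))+312)) for v in range(176,200)])
a=np.radians(-5.8);M=np.array([[np.cos(a),-np.sin(a)],[np.sin(a),np.cos(a)]])
L=px2w(t,E[:,[1,0]],np.full(24,.02))[:,:2]@M*1e3;Rr=px2w(t,E[:,[2,0]],np.full(24,.02))[:,:2]@M*1e3
for n,P in(("L",L),("R",Rr)):print(n,P[:,1].round(1))
top=cv2.resize(t["color"][150:220,305:375],None,fx=5.6,fy=5.6,interpolation=cv2.INTER_CUBIC)
full=cv2.resize(t["color"][120:320,230:400],(392,461))
im=np.zeros((461,784,3),np.uint8);im[:392,:392]=top;im[:,392:]=full;cv2.imwrite("pics/end.png",im)
E
```

```text
L [194.5 194.8 194.9 194.9 195.  195.1 195.  194.8 194.6 194.7 195.  195.1
 194.9 194.9 195.  195.1 195.1 195.  194.8 194.7 194.8 195.  195.1 194.8]
R [131.8 132.  132.  131.9 131.8 131.9 131.9 131.9 131.9 132.2 132.5 132.6
 132.5 132.4 132.3 132.1 132.  132.1 132.2 132.3 132.5 132.7 132.7 132.5]
```

View pics/end.png

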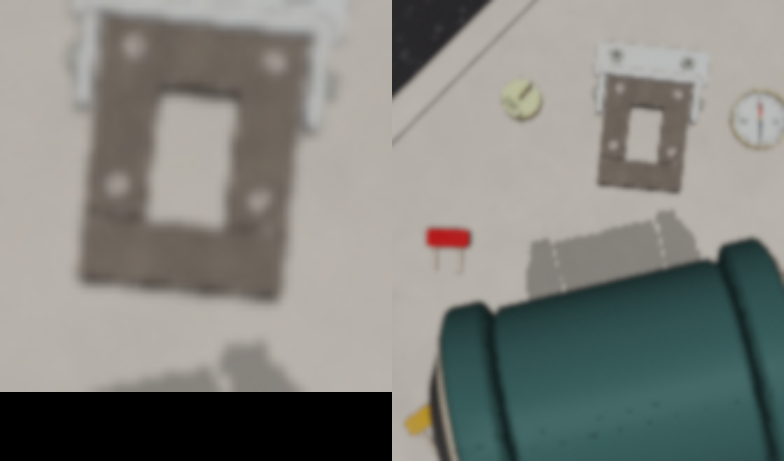

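The bar now sits against both faces with its ends flush (sides straight to about 0.2 mm). The plug, compass and brass mass have not moved.

```bash
python3 -c "
from workcell import finish_job;print(finish_job())"
```

```text
the job is handed in; nothing more can be done
None
```

The job is handed in: the yoke bar lies flat against both pole faces with its ends flush with the U's legs to a few tenths of a millimetre, it was only pushed (never gripped), the compass, brass mass and red plug are where they were, and it took about 18.5 s.

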